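Roll-test the clay rollers and reject the unbalanced one

ROBOT

A 6-joint arm with a two-finger parallel gripper is mounted at the origin on the work surface. World frame = base frame: x ahead of the robot, y to its left, z up, the work surface at z = 0. Lengths are in m, angles in degrees, forces in N, time in s.
With the tool pointing down it reaches from about 0.325 to 0.775 m from the base axis. Payload 5.5 kg.
Tool frame: the origin (TCP) lies at the centre of the arm's flange, where the gripper is bolted on; the fingertips stand 182 mm ahead of it and the grasp point (between the pads) lies 163 mm ahead of it; z points along the fingers, y is the line along which they close (so a half turn about z gives the same grasp; the last joint's range is limited). The gripper opens to 88 mm and grips with 3 to 60 N. Pads are 20 mm wide; open, the fingers measure 115 mm over their backs; the gripper's body (75 mm by 178 mm) begins 61 mm behind the grasp point.
Start: joints at [-77.447, 5.22, 70.514, -0, 104.267, -3.249], TCP at [0.163, -0.577, 0.405] pointing down, gripper open.
Joint ranges: [-164.24, 164.24], [-49.07, 125.15], [9.68, 141.18], [-86.29, 266.29], [3.28, 154.24], [-151.56, 151.56]. Speed limits (degrees/s): [147.25, 147.25, 172.46, 180, 180, 180].

INTERFACE

Orientations are given as [roll, pitch, yaw] about the fixed x, y, z axes, in that order (R = Rz(yaw) Ry(pitch) Rx(roll)).
In Python, from station import r gives the robot as it stands. The module is installed in compiled form; this text tells all that it offers. Calls block until the motion is done:
- r.reach(position, orientation): joint-space move of the TCP to a pose.
- r.servo_line(position, rotation=None, speed=0.15): straight line of the TCP; rotation=None keeps the orientation; speed is the mean speed in m/s.
- r.move_joints(angles): joint-space move.
- r.let_go() and r.grab(squeeze=None): open the fingers fully, or close them until they stop; squeeze is the grip in N (None keeps the last).
- r.wait(seconds).
- r.inverse_kinematics(position, orientation): joint angles nearest the present ones, or None.
- r.sense(): the state.
- r.snapshot(name): name is "scene" or "top" or "wrist"; returns a dict with "frame" (384x512x3 uint8, red, green, blue), "fx", "fy", "cx", "cy" (pixels), "R" (3x3) and "t" (3): a world point X has camera coordinates R X + t. Camera axes: x right, y down, z forward; pixel columns grow to the right and rows downward; lengths in m; the calibration is good to about 2 mm. A picture is of the moment at which its call begins. There is no depth.
A pose or a line that the arm cannot do raises r.IKError and nothing moves.
- r.hand_in(): hands the job in; it is judged then, once.
The state is a dict: "clock": time; "joints": joint angles; "joint_vel": joint speeds; "joint_torque": joint torques, N m; "tcp_pos": TCP position; "orientation": TCP orientation; "contact_force": force on the tool from outside, world axes, zero at the start; "torque": the same for the moment, N m; "opening": finger opening in m; "gripper_force": force on a finger pad.
Only numpy, scipy, OpenCV 4.12 (cv2) and the standard library are available. Lean on these libraries where they do the work, as an engineer would, in place of code of your own. Each camera call takes 0.05 s, during which the arm holds its last target. There are 200 camera calls.

TASK

Roll each of the three steel clay rollers gently across the grey plate, from the near rest into the far rest, feeling which one is unbalanced and wants to rock. When all three lie in the far rest, take out the one that rocks and lay it gently in the red reject bin. Leave the two good ones in the far rest, never gripped or lifted off the plate, and do not press on the plate or disturb the other things on the table.

Things in the scene. Friction and masses are not known exactly. Their poses are not given: they have to be found in the camera images.
- roller_a: One of three look-alike smooth (friction 0.45) steel clay rollers, 44 mm in diameter, 85 mm long, 0.52 to 0.72 kg, blue stripe. Origin on its axis at mid length, y along the axis. True ones roll with almost no force. One (any of the three) is 3 mm off balance inside: it needs 1 to 2.5 N forward for half a turn, must be held back as much in the other half, and rocks if let go.
- roller_b: One of three look-alike smooth (friction 0.45) steel clay rollers, 44 mm in diameter, 85 mm long, 0.52 to 0.72 kg, blue stripe. Origin on its axis at mid length, y along the axis. True ones roll with almost no force. One (any of the three) is 3 mm off balance inside: it needs 1 to 2.5 N forward for half a turn, must be held back as much in the other half, and rocks if let go.
- roller_c: One of three look-alike smooth (friction 0.45) steel clay rollers, 44 mm in diameter, 85 mm long, 0.52 to 0.72 kg, blue stripe. Origin on its axis at mid length, y along the axis. True ones roll with almost no force. One (any of the three) is 3 mm off balance inside: it needs 1 to 2.5 N forward for half a turn, must be held back as much in the other half, and rocks if let go.
- plate: Fixed flat grey plate, 270 (x) x 410 (y) x 16 mm, origin under its centre on the table, x away from the robot: rollers roll along +x. Wooden strips along y form a near rest at x = -69 mm and a far rest at x = +69 mm: 138 mm apart, just one turn of a roller, with 90 mm of bare flat between.
- start_rest (a point): Middle of the near rest on the plate's top surface (16 mm above the table); axes as the plate's. A rest is the gap between a bevelled ridge (21 mm wide, 1.5 mm high, crest 13.5 mm inward of the middle) and an outer strip 6 mm wide, 5 mm high, its centre 20 mm outward. Rolling over a ridge takes 2 to 5 N. The rollers start in it side by side about 120 mm apart, axes along the plate's y.
- far_rest (a point): Middle of the far rest on the plate's top surface; axes as the plate's. A roller lying home in it touches the plate, its axis 22 mm above this point, centre within about 3 mm of it in x; it keeps its own place along y.
- reject_bin_in (a point): Centre of the inner floor of the fixed red open reject bin, 170 (x) x 130 (y) x 60 mm outside, walls 4 mm, floor 4 mm thick, rim 56 mm above this point; axes as the bin's. It stands left or right of the plate; a blue tub of the same size holding a clay block stands on the other side.
- test_tile: Bystander, leave alone: terracotta test tile 50 x 26 x 8 mm lying on the rolling plate's left (+y) margin.
- brush: Bystander, leave alone: brush lying to the left of the plate, beyond the bins.
- spatula: Bystander, leave alone: spatula lying to the right of the plate, beyond the bins.
- mug: Bystander, leave alone: white mug, 80 mm wide, 90 mm tall.
- dowel: Bystander, leave alone: loose wooden dowel, 18 mm thick, 150 mm long, off to the right of the plate.
- reject_bin: The red reject bin itself (see reject_bin_in); origin under its centre on the table.
Mind the look-alikes: they are no part of the job. What is shaped like the roller_c but orange is not meant. What is shaped like the roller_a but green or pink is not meant.

How it is judged (in metres and radians):
On the way:
1. all three rollers lie in the far rest (x of roller_a in the frame of far_rest between -0.007 and 0.007 m and y of roller_a in the frame of far_rest between -0.19 and 0.19 m and z of each of roller_a, roller_b, roller_c in the frame of far_rest below 0.027 m and angle between the y axis of each of roller_a, roller_b, roller_c and the y axis of far_rest, either way round below 0.15 rad and x of roller_b in the frame of far_rest between -0.007 and 0.007 m and y of roller_b in the frame of far_rest between -0.19 and 0.19 m and x of roller_c in the frame of far_rest between -0.007 and 0.007 m and y of roller_c in the frame of far_rest between -0.19 and 0.19 m), for 0.2 s.
At the end, for the whole second after the job is handed in: The unbalanced roller lies at rest inside the red reject bin, its axis less than 35 mm above the bin's floor, and the two good rollers lie at rest in the far rest: axis within 7 mm of its middle line, down on the plate (axis under 27 mm above it), square to within 0.15 rad (x of roller_b in the frame of reject_bin_in between -0.082 and 0.082 m and y of roller_b in the frame of reject_bin_in between -0.062 and 0.062 m and z of roller_b in the frame of reject_bin_in below 0.035 m and x of roller_a in the frame of far_rest between -0.007 and 0.007 m and y of roller_a in the frame of far_rest between -0.19 and 0.19 m and z of each of roller_a, roller_c in the frame of far_rest below 0.027 m and angle between the y axis of each of roller_a, roller_c and the y axis of far_rest, either way round below 0.15 rad and x of roller_c in the frame of far_rest between -0.007 and 0.007 m and y of roller_c in the frame of far_rest between -0.19 and 0.19 m and linear speed of each of roller_a, roller_b, roller_c below 0.02 m/s); the robot touches nothing.
It fails at once if a good roller is pushed or gripped with more than 18 N by the fingers (contact force between the fingers and roller_a above 18 N or contact force between the fingers and roller_c above 18 N).
It fails at once if a good roller is lifted more than 15 mm off the plate (z of any of roller_a, roller_c in the frame of far_rest above 0.037 m).
It fails at once if the fingers press on the plate with more than 20 N (contact force between the fingers and plate above 20 N).
It fails at once if the rejected roller is dropped or thrown into the bin (impact over 200 N, a fall of some 2 cm) (contact force between roller_b and reject_bin above 200 N).
It fails at once if another thing is moved more than 30 mm (distance of any of test_tile, brush, spatula, mug, dowel from where it was at the start of the episode above 0.03 m).
It also fails if it takes over 72 s, if anything falls off the work surface, if the arm or the gripper's body presses on something with over 40 N, if the wrist force passes 120 N, or if a joint passes its speed limit or range.

## Working session

There is one attempt and no reset: what is moved stays moved. The work goes in short steps, each a Python script; the robot and the scene stay as the last script left them, time stands still between calls to the robot, and variables do not carry over. Pictures are saved under pics/ and viewed, at most 10 in all, crops included, and the job is handed in when it is done.

```bash
mkdir -p pics; python3 - <<'E'
from station import r
import cv2,numpy as np,pickle
d={}
for n in("scene","top"):
    s=r.snapshot(n); d[n]=s; cv2.imwrite(f"pics/{n}0.png",s["frame"][:,:,::-1])
    print(n,s["fx"],s["cx"],s["cy"],np.round(s["R"],3).tolist(),np.round(s["t"],3))
pickle.dump(d,open("s0.pkl","wb")); print(r.sense())
E
```

```text
scene 423.29676389455585 257.44396694188936 192.79215517279835 [[-0.704, 0.71, 0.008], [0.484, 0.489, -0.726], [-0.519, -0.507, -0.688]] [ 0.325 -0.209  1.506]
top 426.95897785807705 246.13257605110184 195.90455996777598 [[0.018, -1.0, 0.001], [-0.98, -0.018, -0.198], [0.198, 0.003, -0.98]] [-0.017  0.473  1.41 ]
{'clock': 0.1, 'joints': array([-7.74479045e+01,  5.26092580e+00,  7.05743085e+01, -3.24428319e-04,
        1.04267536e+02, -3.25016542e+00]), 'joint_vel': array([-0.02158641, -0.07446685, -0.22662576,  0.00429485,  0.09755312,
       -0.03670131]), 'joint_torque': array([ 1.38690855e-03, -4.47856915e+01, -4.07569993e+01,  6.99556642e-02,
        2.84644577e-02, -1.09351695e-04]), 'tcp_pos': array([ 0.16338632, -0.57738795,  0.40360401]), 'orientation': array([-1.79897377e+02, -5.51257434e-03,  1.58021763e+01]), 'contact_force': array([-0.3339348 , -0.39044359, -0.29514382]), 'torque': array([0.03416643, 0.00199706, 0.0283049 ]), 'gripper_force': 0.0, 'opening': 0.08766920432532996}
```

View pics/top0.png

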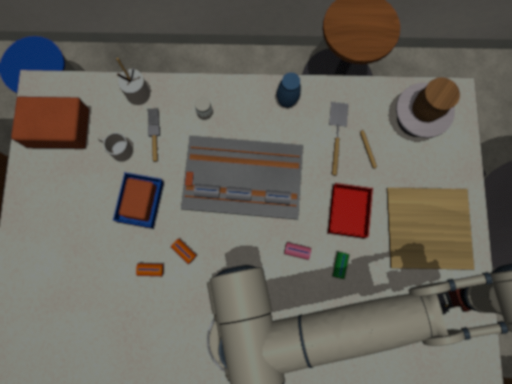

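View pics/scene0.png

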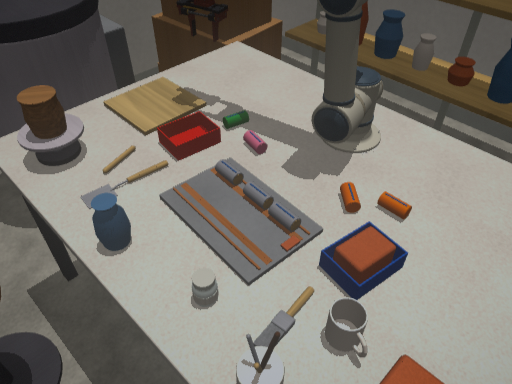

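The top view shows the plate with its corners at about (189,136), (302,144), (299,217) and (182,210). Three steel rollers lie in its near rest at (207,191), (238,194) and (279,198). The tile is at (189,180), and the red bin is at (350,211), to the right of the plate. The orange lookalikes at (183,250) and (150,269), pink (297,250) and green (341,264) are off the plate and the wrong colour. The three steel ones with a blue stripe are meant.

```bash
cat > h.py <<'E'
import numpy as np,cv2
def ray(s,uv,z):
    uv=np.atleast_2d(np.array(uv,float)); d=np.c_[(uv[:,0]-s["cx"])/s["fx"],(uv[:,1]-s["cy"])/s["fy"],np.ones(len(uv))]@s["R"]
    c=-s["R"].T@s["t"]; return c+d*((z-c[2])/d[:,2])[:,None]
E
python3 - <<'E'
import pickle; from h import *
s=pickle.load(open("s0.pkl","rb"))["top"]; f=s["frame"]
hsv=cv2.cvtColor(f,cv2.COLOR_RGB2HSV)
# plate: dark grey + everything on it
x0,y0,x1,y1=170,125,315,228
g=np.zeros(f.shape[:2],np.uint8); g[y0:y1,x0:x1]=((hsv[y0:y1,x0:x1,2]<150)|(hsv[y0:y1,x0:x1,1]>110))*255
c=max(cv2.findContours(g,0,1)[0],key=cv2.contourArea); rect=cv2.minAreaRect(c)
q=cv2.approxPolyDP(cv2.convexHull(c),8,True)[:,0]
P=ray(s,q,.016); print("plate",q.tolist(),P.round(4).tolist(),P.mean(0))
# orange strips
o=((hsv[...,0]<18)&(hsv[...,1]>110)).astype(np.uint8); o[:y0]=0;o[y1:]=0;o[:,:x0]=0;o[:,x1:]=0
n,l,st,ce=cv2.connectedComponentsWithStats(o)
for i in range(1,n):
    if st[i,4]>15: print("orange",st[i],ray(s,ce[i],.018).round(4))
b=((hsv[...,0]>95)&(hsv[...,0]<130)&(hsv[...,1]>45)).astype(np.uint8)*1; b[:y0]=0;b[y1:]=0;b[:,:x0]=0;b[:,x1:]=0
n,l,st,ce=cv2.connectedComponentsWithStats(b)
for i in range(1,n):
    if st[i,4]>10: print("blue",st[i],ce[i],ray(s,ce[i],.055).round(4))
rd=(((hsv[...,0]<6)|(hsv[...,0]>174))&(hsv[...,1]>180)).astype(np.uint8); rd[:175]=0;rd[245:]=0;rd[:,:320]=0;rd[:,380:]=0
cc=max(cv2.findContours(rd,0,1)[0],key=cv2.contourArea); bx=cv2.boxPoints(cv2.minAreaRect(cc)); print("bin rim",cv2.minAreaRect(cc),ray(s,bx,.06).round(4).tolist(),ray(s,bx.mean(0),.06))
cv2.imwrite("pics/c1.png",cv2.resize(f[125:240,175:375,::-1],None,fx=4,fy=4,interpolation=cv2.INTER_CUBIC))
E
```

```text
plate [[314, 125], [314, 227], [170, 227], [170, 125]] [[0.745, -0.2482, 0.016], [0.3746, -0.2432, 0.016], [0.3656, 0.2517, 0.016], [0.7354, 0.2715, 0.016]] [0.55513672 0.00794931 0.016     ]
orange [190 155 109  13 523] [[ 0.6053 -0.0014  0.018 ]]
orange [185 172   9  18 125] [[0.5298 0.1937 0.018 ]]
orange [220 188   6   5  28] [[0.499 0.075 0.018]]
orange [252 190  13   6  63] [[ 0.4909 -0.0497  0.018 ]]
orange [291 194   6   5  25] [[ 0.4818 -0.1733  0.018 ]]
blue [197 188  19   3  38] [205.71052632 189.10526316] [[0.4926 0.13   0.055 ]]
blue [229 191  20   3  41] [238.31707317 191.95121951] [[0.4847 0.0188 0.055 ]]
blue [269 194  19   4  39] [278.15384615 195.48717949] [[ 0.475  -0.1168  0.055 ]]
bin rim ((349.94512939453125, 210.49391174316406), (38.651039123535156, 48.92116928100586), 6.34019136428833) [[0.3508, -0.2827, 0.06], [0.5171, -0.3044, 0.06], [0.5046, -0.4345, 0.06], [0.3389, -0.41, 0.06]] [[ 0.42689358 -0.35782655  0.06      ]]
```

View pics/c1.png

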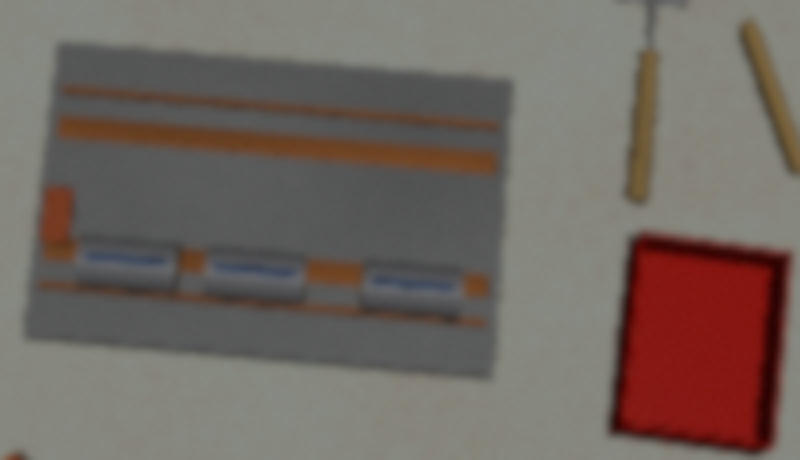

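The crop confirms the three steel rollers with blue stripes, at crop (128,265), (255,275) and (412,288). It also shows sharp plate corners at (57,43), (513,80), (493,378) and (25,338). The bin stands to the right.

```bash
python3 - <<'E'
import pickle; from h import *
from station import r
s=pickle.load(open("s0.pkl","rb"))["top"]; f=s["frame"]
q=np.array([[57,43],[513,80],[493,378],[25,338]])/4+[174.6,124.6]
P=ray(s,q,.016)[:,:2]; c=P.mean(0)
ex=P[0]+P[1]-P[2]-P[3]; ey=P[0]+P[3]-P[1]-P[2]
print("centre",c,"yaws",np.degrees([np.arctan2(ex[1],ex[0]),np.arctan2(-ey[0],ey[1])]),"size",np.linalg.norm(ex)/2,np.linalg.norm(ey)/2)
yaw=np.radians(-4.0); R=np.array([[np.cos(yaw),-np.sin(yaw)],[np.sin(yaw),np.cos(yaw)]])
def loc(p): return (np.asarray(p)-c)@R
print("rollers",loc(ray(s,[[205.7,189.1],[238.3,192],[278.2,195.5]],.058)[:,:2]))
lines={"farstrip":[[60,91],[498,126]],"farridge":[[60,127],[495,162]],"nearstrip":[[42,286],[485,323]]}
for k,v in lines.items(): print(k,loc(ray(s,np.array(v)/4+[174.6,124.6],.018)[:,:2]))
# hover over plate centre for a wrist view
r.reach([c[0],c[1],.40],[180,0,90-4.0])
for n in("wrist","top"):
    w=r.snapshot(n); pickle.dump(w,open(n+"1.pkl","wb")); cv2.imwrite(f"pics/{n}1.png",w["frame"][:,:,::-1])
w=pickle.load(open("wrist1.pkl","rb")); 
def px(X): X=w["R"]@X+w["t"]; return (w["fx"]*X[0]/X[2]+w["cx"],w["fy"]*X[1]/X[2]+w["cy"])
for L in([-.135,.205],[.135,.205],[.135,-.205],[-.135,-.205]): print(L,px(np.r_[c+R@np.array(L),.016]))
S=r.sense(); print(S["clock"],S["joints"].round(1),S["contact_force"])
E
```

```text
centre [0.54931685 0.00599807] yaws [-3.73720338 -3.84509172] size 0.2696078110442482 0.4081193048609897
rollers [[-0.06583751  0.11945796]
 [-0.06611114  0.00816904]
 [-0.06627473 -0.12763345]]
farstrip [[ 0.08898892  0.19745873]
 [ 0.09102572 -0.19351142]]
farridge [[ 0.05583528  0.19365554]
 [ 0.05776091 -0.19296754]]
nearstrip [[-0.08859543  0.1928559 ]
 [-0.08729173 -0.19354316]]
[-0.135, 0.205] (np.float64(122.19624860702459), np.float64(-37.08412589421829))
[0.135, 0.205] (np.float64(397.6790031011972), np.float64(-37.458093109683375))
[0.135, -0.205] (np.float64(360.99205164910643), np.float64(317.83786427538865))
[-0.135, -0.205] (np.float64(159.72737794444936), np.float64(318.10994707439556))
2.6833 [ -3.   -2.6  79.   -0.  103.7   1.1] [ 0.38071202 -0.95187405 -0.56537713]
```

View pics/wrist1.png

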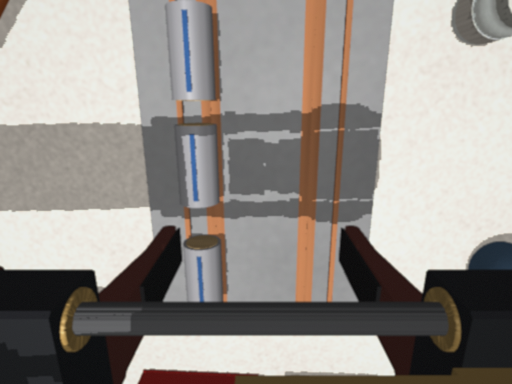

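The wrist view agrees with the top-view plate frame: plate edges are at about columns 150 and 375, and the rollers are at (190,50), (195,165) and (202,270). I'll straddle each roller with open fingers across x and push it along in short steps while reading the force.

```bash
cat >> h.py <<'E'
from station import r
C=np.array([.550,.006]); A=-3.75; _a=np.radians(A)
Rp=np.array([[np.cos(_a),-np.sin(_a)],[np.sin(_a),np.cos(_a)]])
def pos(x,y,z): return np.r_[C+Rp@np.array([x,y]),z].tolist()
ORI=[180,0,90+A]; ZP=.206; ZH=.29
def force(n=4):
    F=[]
    for _ in range(n): r.wait(.04); F.append(r.sense()["contact_force"])
    F=np.mean(F,0); return np.r_[Rp.T@F[:2],F[2]]
def roll(y):
    r.reach(pos(-.069,y,ZH),ORI); r.servo_line(pos(-.069,y,ZP),speed=.1)
    f0=force(6); print("y",y,"bias",f0.round(2)); r.servo_line(pos(-.050,y,ZP),speed=.06); out=[]
    for x in list(np.arange(-.040,.087,.009))+[.088]:
        r.servo_line(pos(x,y,ZP),speed=.04); f=force()-f0; out.append((round((x-.022)*1e3),*f.round(1).tolist()))
        if np.abs(f).max()>11: print("ABORT",out); return False
    print(out); cv2.imwrite(f"pics/end{int(y*1e3)}.png",r.snapshot("top")["frame"][:,:,::-1])
    r.servo_line(pos(.075,y,ZP),speed=.1); print("after",(force()-f0).round(2),r.sense()["clock"])
    return True
E
python3 -c "
from h import *
if roll(.119): r.servo_line(pos(.069,.119,ZH),speed=.15)
f=r.snapshot('top')['frame'];cv2.imwrite('pics/a.png',cv2.resize(f[125:240,175:375,::-1],None,fx=4,fy=4))
print(r.sense()['clock'])"
```

```text
y 0.119 bias [0.17 0.34 0.1 ]
[(-62, -1.0, -0.8, 0.0), (-53, 2.4, -0.5, -0.4), (-44, -0.3, -0.5, -0.1), (-35, -0.4, -0.4, -0.0), (-26, 0.0, -0.5, -0.2), (-17, -0.2, -0.6, 0.3), (-8, -0.6, -0.1, 0.1), (1, -0.3, -0.2, -0.3), (10, -0.5, -0.6, 0.1), (19, -0.4, -0.3, 0.1), (28, -0.3, -0.6, 0.2), (37, -0.2, -0.5, -0.0), (46, -1.0, -0.3, -0.6), (55, 0.0, -0.1, -0.4), (64, -0.3, -0.6, -0.4), (66, -0.1, -0.6, 0.5)]
after [-0.08 -0.31  0.13] 14.1917
14.95
```

View pics/a.png

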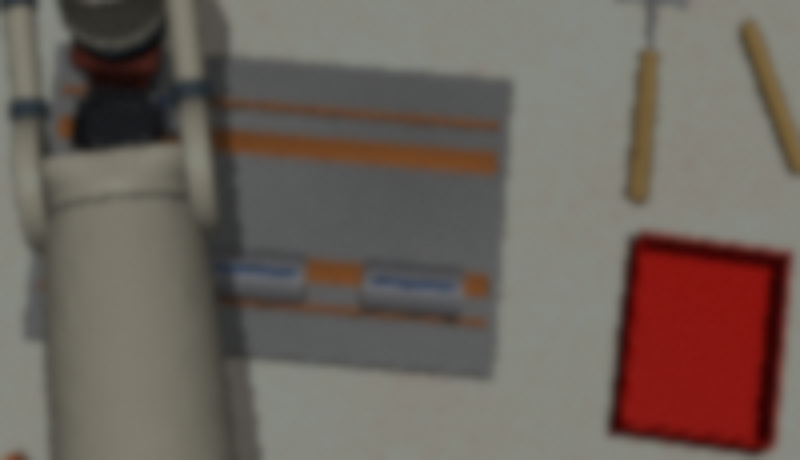

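The left roller is now hidden by the arm. Its force stayed near zero on the flat, so it is a true one. Next come the other two.

```bash
python3 -c "
from h import *
ok=roll(.008)
if ok:
    r.servo_line(pos(.069,.008,ZH),speed=.15); ok=roll(-.128)
    if ok: r.servo_line(pos(.069,-.128,ZH),speed=.15); r.reach(pos(-.1,-.2,.42),ORI)
f=r.snapshot('top')['frame'];cv2.imwrite('pics/b.png',cv2.resize(f[125:240,175:375,::-1],None,fx=4,fy=4))
print(r.sense()['clock'])"
```

```text
y 0.008 bias [-0.1  -0.24 -0.07]
[(-62, -0.7, 0.5, -0.5), (-53, 0.4, 0.7, -0.6), (-44, -0.2, 0.4, -0.2), (-35, -0.6, 0.8, -0.4), (-26, -0.1, 0.5, -0.6), (-17, -0.1, 0.5, -0.5), (-8, -0.4, 0.1, 0.3), (1, -0.4, 0.3, 0.2), (10, -0.3, -0.3, -0.1), (19, 4.0, 0.3, 1.6), (28, 0.9, -0.2, 0.2), (37, 0.5, -0.3, 0.3), (46, -0.6, 0.2, 0.4), (55, 0.3, 0.6, 0.4), (64, 0.2, 0.3, -0.5), (66, -0.1, 0.2, -0.2)]
after [0.02 0.37 0.14] 26.4667
y -0.128 bias [-0.01 -0.44  0.24]
[(-62, -0.7, 0.6, -0.3), (-53, -0.3, 0.6, 0.1), (-44, 0.2, 0.5, -0.2), (-35, -0.2, 0.5, -0.4), (-26, 0.2, 0.9, 0.0), (-17, -0.2, 0.1, -0.4), (-8, -0.2, 0.6, -0.5), (1, -0.0, 0.2, -0.0), (10, 0.0, 0.5, -0.3), (19, -0.0, 0.6, 0.2), (28, 0.2, 0.3, -0.2), (37, 0.2, 0.5, 0.3), (46, -0.6, 0.6, -0.5), (55, 0.3, 0.4, -0.1), (64, -0.0, 0.3, -0.8), (66, -0.0, 0.3, -0.4)]
after [0.09 0.72 0.15] 38.75
40.4083
```

View pics/b.png

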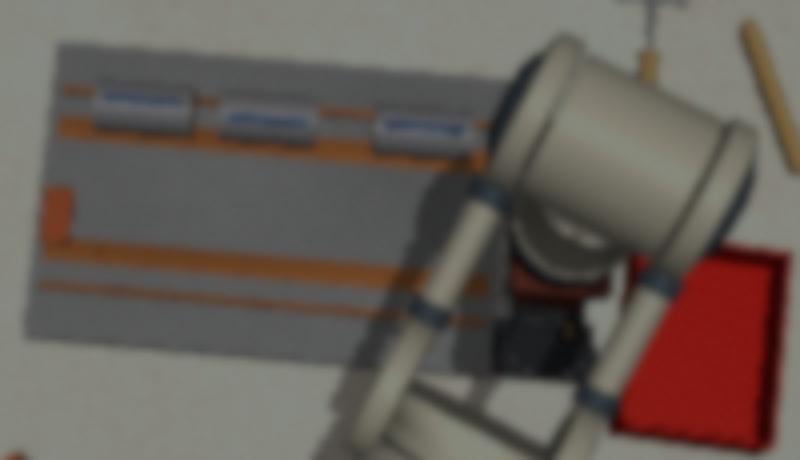

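The image shows all three rollers lying in the far rest, at crop (143,107), (268,120) and (423,130). The middle one alone pushed back on the flat (4.0, 0.9 and 0.5 N), while the other two read zero. To be sure before gripping, I'll draw the middle one back over the ridge and feel it again.

```bash
python3 -c "
from h import *
y=.008
r.reach(pos(.069,y,ZH),ORI); r.servo_line(pos(.069,y,ZP),speed=.12); f0=force(5)
r.servo_line(pos(.052,y,ZP),speed=.06)
for x in [.043,.034,.027,.020,.013,.006,-.001,-.008,-.015]:
    r.servo_line(pos(x,y,ZP),speed=.04); f=force(3)-f0; print(x,f.round(1))
    if abs(f).max()>12: break
F=[(force(1)-f0)[0].round(1) for _ in range(15)]; print(F)
w=r.snapshot('wrist')['frame']; cv2.imwrite('pics/w2.png',w[:,:,::-1]); print(r.sense()['clock'])"
```

```text
0.043 [4.5 0.5 2.3]
0.034 [2.  0.9 0.4]
0.027 [ 1.4  0.  -0.3]
0.02 [ 0.8  0.6 -0.2]
0.013 [2.3 0.4 1.5]
0.006 [1.5 0.3 0.7]
-0.001 [ 1.3  0.7 -1. ]
-0.008 [ 0.4  0.6 -0.4]
-0.015 [ 0.1 -0.  -0.6]
[np.float64(0.7), np.float64(0.5), np.float64(0.7), np.float64(0.8), np.float64(0.3), np.float64(0.5), np.float64(-0.3), np.float64(0.2), np.float64(-0.2), np.float64(0.6), np.float64(0.5), np.float64(0.1), np.float64(0.4), np.float64(-0.4), np.float64(0.6)]
47.8667
```

View pics/w2.png

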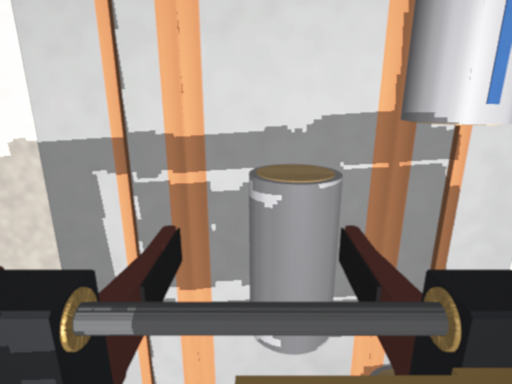

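The roller sits free between the fingers on the flat at about (295,255). The force was sustained on the bare flat (1.3 to 2.3 N), so the middle roller is the unbalanced one. I'll grab it and take it to the bin.

```bash
python3 -c "
from h import *
r.grab(30); s=r.sense(); print(s['opening'],s['gripper_force'],s['clock'])
if s['opening']>.038:
    p=s['tcp_pos']; r.servo_line([p[0],p[1],.30],speed=.12); s=r.sense(); print(s['opening'],s['contact_force'].round(1))
    O=[180,0,83]; B=[.427,-.358]
    r.reach(B+[.30],O); s=r.sense(); print(s['opening'],s['tcp_pos'],s['clock'])
    r.servo_line(B+[.215],speed=.1); r.servo_line(B+[.1955],speed=.025); s=r.sense(); print(s['opening'],s['contact_force'].round(1),s['clock'])
    w=r.snapshot('wrist')['frame']; cv2.imwrite('pics/w3.png',w[:,:,::-1])
"
```

```text
0.043402629364785374 30.00016987323761 48.625
0.04333727552758674 [-0.4  0.4 -6.6]
0.043488540441556534 [ 0.42761823 -0.35713184  0.2998645 ] 51.0
0.043282749490321036 [ 0.1  0.6 -6.5] 52.9333
```

View pics/w3.png

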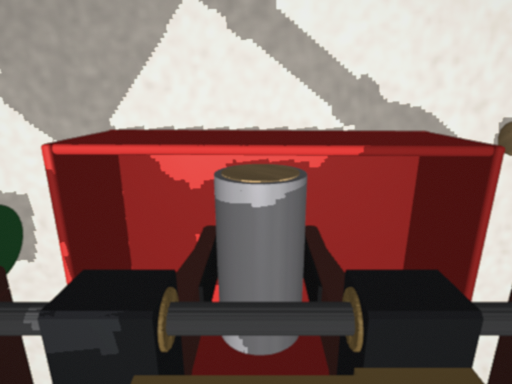

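The roller hangs centred in the red bin at about (260,260), just above the floor. I'll lower it to contact, release and retreat.

```bash
python3 -c "
from h import *
p=r.sense()['tcp_pos']; B=[.427,-.358]
for k in range(6):
    z=.1955-.0007*(k+1); r.servo_line(B+[z],speed=.01); f=force(2)[2]; print(round(z,4),f.round(1))
    if f>-4: break
r.let_go(); r.wait(.3); r.servo_line(B+[.32],speed=.12); r.reach([.3,-.5,.42],[180,0,60]); r.wait(.3)
f=r.snapshot('top')['frame'];cv2.imwrite('pics/e.png',cv2.resize(f[125:240,175:375,::-1],None,fx=4,fy=4)); print(r.sense()['clock'])
"
```

```text
0.1948 -6.7
0.1941 -6.6
0.1934 -4.9
0.1927 3.5
57.875
```

View pics/e.png

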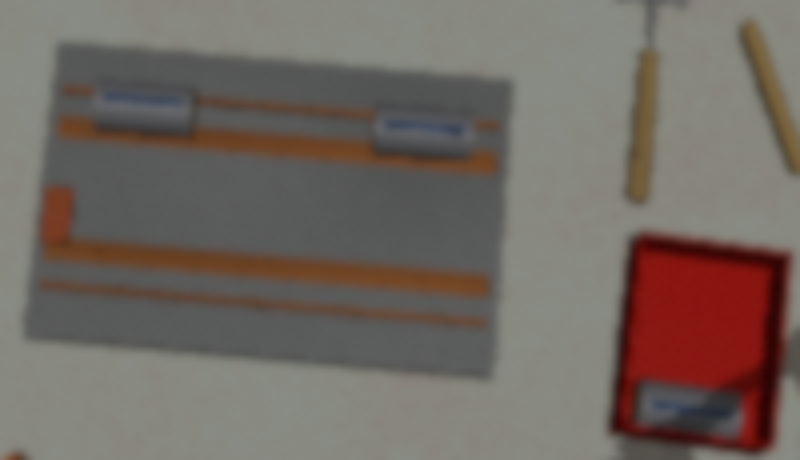

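The two good rollers lie in the far rest at (143,108) and (423,130). The bad one rolled to the bin's near end at (688,405). I'll wait until it is still, then hand in.

```bash
python3 -c "
from h import *
for k in range(7):
    a=r.snapshot('top')['frame'][215:242,325:372].astype(int); r.wait(.35); b=r.snapshot('top')['frame'][215:242,325:372].astype(int)
    r.wait(.35); c=r.snapshot('top')['frame'][215:242,325:372].astype(int)
    d=abs(a-b).max(),abs(b-c).max(); print(d,r.sense()['clock'])
    if k>=1 and max(d)<6: break
print(r.hand_in())"
```

```text
(np.int64(11), np.int64(5)) 58.725
(np.int64(8), np.int64(6)) 59.575
(np.int64(6), np.int64(6)) 60.425
(np.int64(5), np.int64(6)) 61.275
(np.int64(7), np.int64(6)) 62.125
(np.int64(6), np.int64(4)) 62.975
(np.int64(6), np.int64(7)) 63.825
the job is handed in; nothing more can be done
None
```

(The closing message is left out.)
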